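# Pack up the base plate to the gauge's red ring

### The job

Pack up the base plate for the sewing table's leaf: stack on it the medium board and the one rack board that brings the top of the stack level with the top edge of the red ring on the gauge post standing at the plate, both boards lying flat, centred on the plate and in line with it, and leave the other board in the rack. The rack board stands on edge, so first lay it down flat on the bare table and let go, then take it again across its width for stacking. Set the boards down on the stack rather than dropping them, and leave everything else where it is.

Things in the scene. Friction and masses are not known exactly. Their poses are not given: they have to be found in the camera images.
- plate_top (a point): Dark steel base plate fixed to the table, 156 (x) x 70 (y) x 10 mm high. Origin: centre of its top face (10 mm above the table); x along its length, z up. One gauge post stands 120 mm from its centre towards its +x end.
- gauge_low_mark (a point): Gauge post, fixed: white post 20 mm across on a dark foot 44 mm across, yellow cap, 120 mm tall, with a red ring (27 mm across, 10 mm tall). Origin: on the post's axis, at the ring's top edge, which is the mark: 58 mm above the table (48 mm above the plate's top). Either this or the blue-capped gauge stands at the plate; the other is parked at the far side of the table and does not count.
- gauge_high_mark (a point): The same gauge post with a blue cap and its red ring higher. Origin: on the axis at the ring's top edge, the mark: 74 mm above the table (64 mm above the plate's top).
- mid_center (a point): Loose medium board, painted green, 150 (x) x 64 (y) x 28 (z) mm, 0.18 kg, lying flat on the table between rack and plate. Origin: its centre; x along its length, z up.
- thin_center (a point): Loose thin board, painted yellow, 150 x 64 x 20 mm thick, 0.13 kg, standing on its long edge in the rack. Its origin is the board's centre; x runs along its length, y through its thickness, z along its 64 mm width (z is up while it stands in the rack). It is loose in its slot; either board may be in either slot.
- thick_center (a point): Loose thick board of dark wood, 150 x 64 x 36 mm thick, 0.23 kg, standing on its long edge in the rack. Its origin is the board's centre; x runs along its length, y through its thickness, z along its 64 mm width (z is up while it stands in the rack). It is loose in its slot; either board may be in either slot.
- rack: Grey rack fixed to the table, 180 (x) x 200 (y) mm, floor 6 mm thick. Two slots along x at y = -50 and +50 mm, each 44 mm wide between rails whose tops are 14 mm above the table; the boards in them reach 70 mm above the table. Origin: centre of its underside. Rack and plate may swap sides. The table between rack and plate is free once the medium board is gone, and big enough to tip a board over.
- blue_thread: Bystander: cone of blue thread, 60 mm across, 105 mm tall. Origin: centre of its underside.
- green_thread: Bystander: cone of green thread, 60 mm across, 105 mm tall. Origin: centre of its underside.
- button_jar: Bystander: amber glass jar, white lid, 64 mm across, 85 mm tall. Origin: centre of its underside.
- tape_case: Bystander: round yellow tape-measure case, 64 mm across, 24 mm tall. Origin: centre of its underside.
- pattern_weight: Bystander: dark steel disc with brass knob, 68 mm across, 42 mm tall. Origin: centre of its underside.
- chalk_box: Bystander: blue box 85 x 55 x 28 mm. Origin: centre of its underside.
Things that resemble listed ones, but are neither listed nor needed, are in the scene too. There is more than one size of the part that bears mid_center; the job needs the smaller.

How it is judged (in metres and radians):
On the way:
1. the rack board that suits the gauge at the plate lies flat on the bare table, let go (((horizontal distance between gauge_low_mark and plate_top below 0.15 m and angle between the y axis of thin_center and the z axis of plate_top, either way round below 0.08 rad and height (world z) of thin_center below 0.016 m and contact force between the fingers and thin_board below 0.05 N and linear speed of thin_board below 0.03 m/s) or (horizontal distance between gauge_high_mark and plate_top below 0.15 m and angle between the y axis of thick_center and the z axis of plate_top, either way round below 0.08 rad and height (world z) of thick_center below 0.024 m and contact force between the fingers and thick_board below 0.05 N and linear speed of thick_board below 0.03 m/s))), for 0.2 s.
At the end, for the whole second after the job is handed in: Medium and matching rack board lie stacked on the plate in either order, flat and at rest, centres within 18 mm of the plate's centre seen from above, lengths within 0.17 rad of the plate's, top within 4 mm of the mark; the other rack board within 40 mm of its start (((horizontal distance between gauge_low_mark and plate_top below 0.15 m and (horizontal distance between mid_center and plate_top below 0.018 m and angle between the z axis of mid_center and the z axis of plate_top, either way round below 0.08 rad and angle between the x axis of mid_center and the x axis of plate_top, either way round below 0.17 rad and linear speed of mid_board below 0.02 m/s) and (horizontal distance between thin_center and plate_top below 0.018 m and angle between the y axis of thin_center and the z axis of plate_top, either way round below 0.08 rad and angle between the x axis of thin_center and the x axis of plate_top, either way round below 0.17 rad and linear speed of thin_board below 0.02 m/s) and (z of mid_center in the frame of gauge_low_mark between -0.018 and -0.01 m or z of thin_center in the frame of gauge_low_mark between -0.014 and -0.006 m) and distance of thick_center from where it was at the start of the episode below 0.04 m) or (horizontal distance between gauge_high_mark and plate_top below 0.15 m and (horizontal distance between mid_center and plate_top below 0.018 m and angle between the z axis of mid_center and the z axis of plate_top, either way round below 0.08 rad and angle between the x axis of mid_center and the x axis of plate_top, either way round below 0.17 rad and linear speed of mid_board below 0.02 m/s) and (horizontal distance between thick_center and plate_top below 0.018 m and angle between the y axis of thick_center and the z axis of plate_top, either way round below 0.08 rad and angle between the x axis of thick_center and the x axis of plate_top, either way round below 0.17 rad and linear speed of thick_board below 0.02 m/s) and (z of mid_center in the frame of gauge_high_mark between -0.018 and -0.01 m or z of thick_center in the frame of gauge_high_mark between -0.022 and -0.014 m) and distance of thin_center from where it was at the start of the episode below 0.04 m))); the robot touches nothing.
It fails at once if a bystander is moved more than 40 mm (distance of any of blue_thread, green_thread, button_jar, tape_case, pattern_weight, chalk_box from where it was at the start of the episode above 0.04 m).
It fails at once if a board is dropped onto the stack (falls freely at more than 0.6 m/s over the plate, from about 18 mm or more) ((horizontal distance between mid_center and plate_top below 0.07 m and contact force between the fingers and mid_board below 0.05 N and linear speed of mid_board above 0.6 m/s) or (horizontal distance between thin_center and plate_top below 0.07 m and contact force between the fingers and thin_board below 0.05 N and linear speed of thin_board above 0.6 m/s) or (horizontal distance between thick_center and plate_top below 0.07 m and contact force between the fingers and thick_board below 0.05 N and linear speed of thick_board above 0.6 m/s)).
It also fails if it takes over 72 s, if anything falls off the work surface, if the arm or the gripper's body presses on something with over 40 N, if the wrist force passes 120 N, or if a joint passes its speed limit or range.

### The arm

A 6-joint arm with a two-finger parallel gripper is mounted at the origin on the work surface. World frame = base frame: x ahead of the robot, y to its left, z up, the work surface at z = 0. Lengths are in mm, angles in rad, forces in N, time in s.
With the tool pointing down it reaches from about 300 to 775 mm from the base axis. Payload 14.6 kg.
Tool frame: the origin (TCP) lies on the centre line of the jaws, within the pads' length; the fingertips stand 11 mm ahead of it and the grasp point (between the pads) lies 8 mm behind it; x points along the fingers, y is the direction in which the jaws open and shut, and the axes are right-handed (so a half turn about x gives the same grasp; the last joint's range is limited). The gripper opens to 94 mm and grips with 3 to 60 N. Pads are 16 mm wide; open, the fingers measure 119 mm over their backs; the gripper's body (75 mm by 177 mm) begins 78 mm behind the grasp point.
Start: joints at [-1.392, 0.3, 1.521, -0, 1.321, -0.067], TCP at [133.826, -533.46, 195.946] pointing down, gripper open.
Joint ranges: [-3.03, 3.03], [-0.79, 2.21], [0.23, 2.52], [-1.04, 4.18], [0, 3.07], [-2.55, 2.55]. Speed limits (rad/s): [2.22, 2.22, 2.57, 3.14, 3.14, 3.14].

### API

Orientations are given as [roll, pitch, yaw] about the fixed x, y, z axes, in that order (R = Rz(yaw) Ry(pitch) Rx(roll)).
In Python, from cell import manip gives the robot as it stands.
- The arm moves only by the shell command python3 -m handwheel 'ROWS' [OPENING] [FORCE]. ROWS is JSON, a list of rows, each a list of 2 entries, a list of its own where there are three numbers: the shift along the tool's x, y, z in mm, then the turn about the tool's x in rad. In form: [[[x, y, z], spin], ...]. A call has exactly 10 rows; each row shifts and turns the commanded pose from where the row before left it, along the tool's axes as they then stand; what a row does not reach is not made up. A row lasts 1/8 s, in which the tool goes at most 62.5 mm and 10.7 degrees, less where a joint would pass 70% of its speed; a pose out of reach is approached as far as the arm can. A call with a gripper value outside its range is refused whole. OPENING is the closure in counts, from 0 (fully open) to 255 (shut), set as the call begins (- or left out, the last holds). The fingers move at their own pace and stop on an object; FORCE is the grip in N (left out, the last holds). Time passes only in rows, so rows that do not move let the fingers close, or fill a call up. It gives the time, the measured TCP pose, the force and the opening at its end, in the units of the state.
- manip.read_state(): the state, without advancing time (a new reading comes with each control period).
- manip.camera(name): name is "side" or "top" or "wrist"; returns a dict with "pixels" (400x640x3 uint8, red, green, blue), "z_map" (400x640 float32, mm along the optical axis (not along the pixel's ray), 0 where there is no reading), "mtx" (3x3 intrinsics, pixels), "xyz" and "orientation" of the camera in the world. Camera axes: x right, y up, looking along -z (the intrinsics and any distortion apply to the point x, -y, -z); pixel columns grow to the right and rows downward; lengths in mm; the calibration is good to about 2 mm. A picture is of the moment at which its call begins.
- manip.sign_off(): hands the job in, once; it reports no verdict.
Trained networks look in the newest picture that a camera, given by its name, has taken for a name from the list of things; names that differ only in an ending like _2 or _b are one class to them, and where a whole thing is asked for, a point or a joint stands for the part that bears it (a point fixed in the world has none). Each returns a list of dicts, best first, with "confidence" (0 to 1); they miss things now and then, are a little off and sometimes report something else, mostly with a low value. They report only what shows in the picture. A call takes as long as a camera call. They do not tell look-alikes from the thing itself.
- manip.cut_out(target, camera): "region" (400x640 bool, what is visible of it) and "centre" ([column, row] in pixels, amid what is visible of it).
The state is a dict: "clock": time; "joints": joint angles; "qd": joint speeds; "effort": joint torques, N m; "eef_pos": TCP position; "eef_rot": TCP orientation; "wrist_force": force on the tool from outside, world axes, zero at the start; "moment": the same for the moment, N m; "finger_gap": finger opening in mm.
Only numpy, scipy, OpenCV 4.12 (cv2) and the standard library are available. Lean on these libraries where they do the work, as an engineer would, in place of code of your own. Each camera call takes 0.05 s, during which the arm holds its last target. There are 200 camera calls.

## Working session

There is one attempt and no reset: what is moved stays moved. The work goes in short steps, Python scripts to look and compute and a shell command to move; the robot and the scene stay as the last step left them, time stands still between calls to the robot, and variables do not carry over. Pictures are saved under pics/ and viewed, about 8 in all and at most 12, crops included, and the job is handed in when it is done.

```bash
mkdir -p pics; ls; python3 - <<'E'
from cell import manip
import cv2,numpy as np
s=manip.read_state();print(s)
for n in("top","side"):
    c=manip.camera(n);cv2.imwrite(f"pics/{n}0.png",c["pixels"][:,:,::-1]);print(n,c["mtx"],c["xyz"],c["orientation"])
    for t in["plate_top","gauge_low_mark","gauge_high_mark","mid_center","thin_center","thick_center","rack"]:
        try:print(t,[(d["confidence"],d["centre"]) for d in manip.cut_out(t,n)])
        except Exception as e:print(t,e)
E
```

```text
pics
{'clock': 0.0, 'joints': array([-1.39159410e+00,  3.00446450e-01,  1.52155855e+00, -1.36715984e-06,
        1.32068575e+00, -6.65879803e-02]), 'qd': array([ 0.00041907,  0.00165889, -0.00061234,  0.0005568 ,  0.00060812,
        0.00033438]), 'effort': array([ 3.81211576e-03, -5.31806195e+01, -3.52744603e+01,  7.08305812e-02,
        2.43988994e-02, -7.65982963e-05]), 'eef_pos': array([ 133.78435357, -533.21285206,  195.40938452]), 'eef_rot': array([-1.63617836,  1.56969823,  1.75120484]), 'wrist_force': array([-0.30426828, -0.98807324, -0.66877476]), 'moment': array([-0.03984229,  0.01928714, -0.01848641]), 'finger_gap': 94.10563001681713}
top [[408.32125393   0.         320.24074699]
 [  0.         408.32125393 197.67916638]
 [  0.           0.           1.        ]] [ 398.39254061    4.48357005 1516.02373922] [ 1.09473748e-01  1.51478209e-03 -1.57128733e+00]
plate_top [(0.49, [307.3, 165.5])]
gauge_low_mark []
gauge_high_mark []
mid_center [(0.9, [275.8, 268.1]), (0.73, [273.4, 148.2])]
thin_center [(0.91, [409.6, 215.3])]
thick_center [(0.91, [383.8, 209.9]), (0.56, [360.9, 152.9])]
rack [(0.95, [394.9, 213.1]), (0.66, [307.2, 165.4])]
side [[442.7380753    0.         315.95428723]
 [  0.         442.7380753  204.23318056]
 [  0.           0.           1.        ]] [ 339.32083293 1069.69369954 1097.36063321] [ 0.82517912 -0.0070326  -2.95053414]
plate_top [(0.85, [304.8, 291.8])]
gauge_low_mark [(0.72, [252.9, 188.6])]
gauge_high_mark [(0.69, [270.2, 275.2])]
mid_center [(0.82, [377.1, 273.3]), (0.77, [322.2, 229.4])]
thin_center [(0.76, [342.2, 165.1])]
thick_center [(0.79, [332.8, 179.2])]
rack [(0.58, [331.6, 187.9])]
```

```bash
python3 - <<'E'
import cv2,numpy as np
a=cv2.imread("pics/top0.png")[80:330,180:480];a=cv2.resize(a,(720,600),interpolation=cv2.INTER_CUBIC);cv2.imwrite("pics/topc.png",a)
a=cv2.imread("pics/side0.png")[110:335,180:480];a=cv2.resize(a,(800,600),interpolation=cv2.INTER_CUBIC);cv2.imwrite("pics/sidec.png",a)
E
```

```text
(no output)
```

View pics/topc.png

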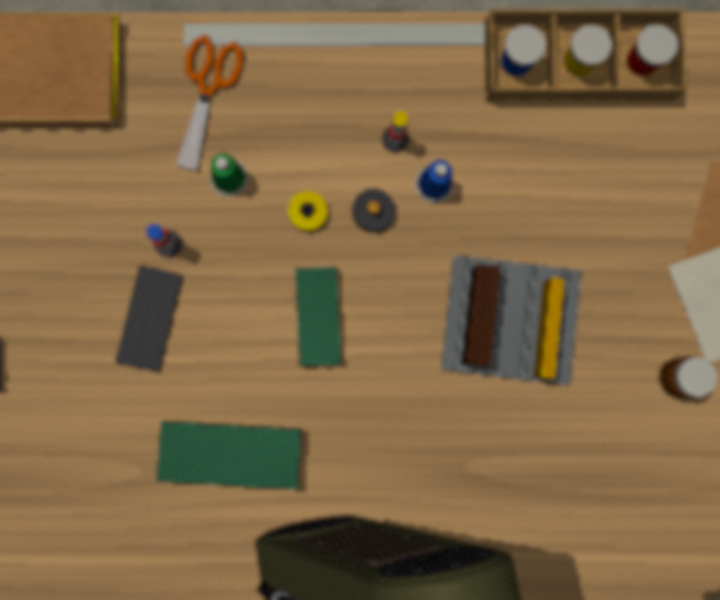

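View pics/sidec.png

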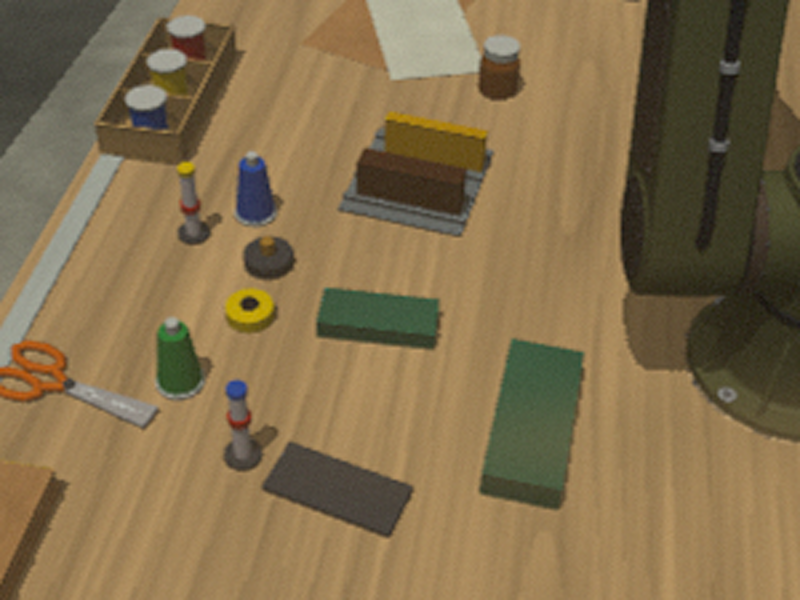

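The plate is the dark rectangle at crop (150,318). The gauge beside it has the blue cap at (165,240), so the high mark applies and the thick dark-wood board (482,315) is the one to stack; the yellow board stays in the rack.

There are two candidates for the medium board: green at (320,317) and a larger green at (230,455). The first fits, since it is about 100 crop px long, which is about 150 mm, and it lies between rack and plate. I'll check its size by measuring.

```bash
cat > h.py <<'E'
from cell import manip
import cv2,numpy as np
from scipy.spatial.transform import Rotation as R
def cloud(c):
    z=c["z_map"].astype(float);K=c["mtx"];v,u=np.mgrid[:400,:640]
    P=np.stack([(u-K[0,2])/K[0,0]*z,-(v-K[1,2])/K[1,1]*z,-z],-1)
    W=P@R.from_euler('xyz',c["orientation"]).as_matrix().T+c["xyz"]
    W[z==0]=np.nan
    return W
def rect(pts,lo,hi):
    p=pts[(pts[:,2]>lo)&(pts[:,2]<hi)]
    (cx,cy),(w,h),a=cv2.minAreaRect(p[:,:2].astype(np.float32))
    if w<h:w,h,a=h,w,a+90
    return dict(c=np.round([cx,cy],1),size=np.round([w,h],1),yaw=round((a+90)%180-90,1),z=np.round(np.percentile(p[:,2],[5,50,95]),1),mean=np.round(p.mean(0),1),n=len(p))
def tool():
    s=manip.read_state();M=R.from_euler('xyz',s["eef_rot"]).as_matrix()
    print("t",round(s["clock"],2),"tcp",np.round(s["eef_pos"],1),"y",np.round(M[:,1],3),"z",np.round(M[:,2],3),"gap",round(s["finger_gap"],1),"F",np.round(s["wrist_force"],1),"j6",np.round(s["joints"][[0,5]],2))
E
python3 - <<'E'
from h import *
tool()
c=manip.camera("top");W=cloud(c)
for t,lo,hi in[("plate_top",4,20),("mid_center",20,40),("thin_center",55,85),("thick_center",55,85),("rack",-5,25)]:
    for d in manip.cut_out(t,"top"):
        p=W[d["region"]];p=p[~np.isnan(p[:,0])]
        print(t,d["confidence"],np.round(np.median(p,0),1),end=' ')
        try:print(rect(p,lo,hi))
        except Exception as e:print('none')
for n,(u,v) in dict(gauge=(249,180),gyel=(344,135),gcone=(275,152),bcone=(361,155),tape=(308,168),table=(260,300)).items():print(n,np.round(W[v,u],1))
cv2.imwrite("pics/midcrop.png",cv2.resize(c["pixels"][180:300,225:465,::-1],(720,360),interpolation=cv2.INTER_CUBIC))
E
```

```text
t 0.8 tcp [ 133.8 -533.5  195.9] y [ 0.243 -0.97  -0.   ] z [-0.97  -0.243  0.   ] gap 93.7 F [ 0.4 -0.3  0.2] j6 [-1.39 -0.07]
plate_top 0.91 [510.7 296.7  10. ] {'c': array([511. , 297.3]), 'size': array([155.7,  72.1]), 'yaw': -12.7, 'z': array([ 5.5, 10.2, 15.4]), 'mean': array([510.5, 296.5,  10.3]), 'n': 774}
mid_center 0.72 [304.6 168.2  38.8] {'c': array([304.3, 168.5]), 'size': array([210.1,  89.9]), 'yaw': 86.8, 'z': array([32.7, 37.4, 39.8]), 'mean': array([302.8, 167.8,  36.9]), 'n': 920}
mid_center 0.69 [509.6  36.8  27.7] {'c': array([513.4,  36.1]), 'size': array([149.3,  63.9]), 'yaw': 2.7, 'z': array([22.7, 27.8, 32.8]), 'mean': array([512.7,  36. ,  27.9]), 'n': 707}
thick_center 0.79 [ 513.1 -206.2   68.2] {'c': array([ 511.9, -210.6]), 'size': array([148. ,  37.1]), 'yaw': -6.9, 'z': array([63.3, 68.9, 74.2]), 'mean': array([ 510.6, -209.1,   68.8]), 'n': 420}
rack 0.56 [ 507.  -267.6    6.4] {'c': array([ 508.5, -263.3]), 'size': array([201.3, 184.1]), 'yaw': 83.3, 'z': array([ 0.1,  6.4, 16. ]), 'mean': array([ 507.2, -263.4,    7. ]), 'n': 1663}
gauge [620.5 260.9  74.3]
gyel [787.  -79.9  65.5]
gcone [718.8 167.5  89.7]
bcone [ 708.  -138.5   88.3]
tape [672.7  51.9  25.8]
table [191.5 225.2   4.7]
```

View pics/midcrop.png

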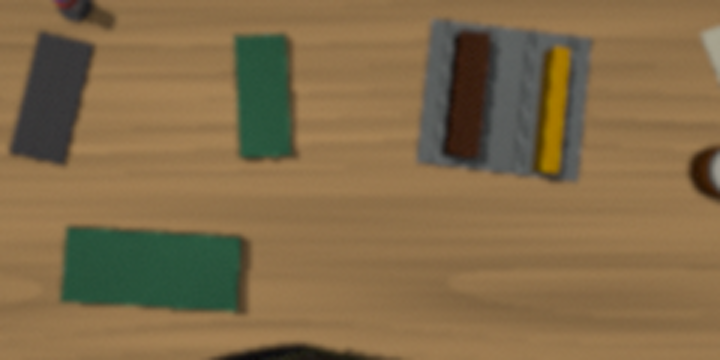

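Confirmed in the crop: the green board at crop (265,97) measures 149x64x28 mm, so it is the medium board. The large one at (153,270) is 210x90x40 mm. The thick board is at (467,97), about (511,-210).

```bash
cat >> h.py <<'E'
def go(x,y,z,yaw):
    "spin (first) and tool shift to TCP x,y,z with jaws across a board of this yaw (deg)"
    s=manip.read_state();M=R.from_euler('xyz',s["eef_rot"]).as_matrix()
    cur=np.degrees(np.arctan2(M[1,1],M[0,1]));d=(yaw-90-cur+90)%180-90
    M2=R.from_euler('z',d,degrees=True).as_matrix()@M
    print("spin",round(-np.radians(d),3),"shift",np.round(M2.T@(np.array([x,y,z])-s["eef_pos"]),1))
E
python3 -c "
from h import *
go(513,36,130,2.7)"
```

```text
spin 0.199 shift [  65.9 -551.  -405.6]
```

```bash
python3 -m handwheel '[[[0,0,0],0.1],[[0,0,0],0.099],[[0,-48,-35.5],0],[[0,-48,-35.5],0],[[0,-48,-35.5],0],[[0,-48,-35.5],0],[[0,-48,-35.5],0],[[0,-48,-35.5],0],[[0,-48,-35.5],0],[[0,-48,-35.5],0]]' 0 30; python3 -c "
from h import *
tool();go(513,36,80,2.7)"
```

```text
clock: 2.35
eef_pos: [400.4, -134.8, 196.3]
eef_rot: [2.65, 1.57, -0.444]
wrist_force: [0.8, -1.6, -0.1]
finger_gap: 94.1
t 2.35 tcp [ 400.4 -134.8  196.3] y [ 0.047 -0.999  0.   ] z [-0.999 -0.047 -0.001] gap 94.1 F [ 0.8 -1.6 -0.1] j6 [-0.41  1.11]
spin -0.0 shift [ 116.3 -165.4 -120.4]
```

```bash
python3 -m handwheel '[[[0,-55,-40],0],[[0,-55,-40],0],[[0,-55,-40],0],[[40,0,0],0],[[40,0,0],0],[[40,0,0],0],[[30,0,0],0],[[20,0,0],0],[[10,0,0],0],[[0,0,0],0]]'; python3 -m handwheel '[[[0,0,0],0],[[0,0,0],0],[[0,0,0],0],[[0,0,0],0],[[0,0,0],0],[[0,0,0],0],[[0,0,0],0],[[0,0,0],0],[[0,0,0],0],[[-40,0,0],0]]' 255 30; python3 -c "
from h import *
tool();go(511,297,60,-12.7)"
```

```text
clock: 3.6
eef_pos: [502.6, 20.0, 15.9]
eef_rot: [-0.074, 1.57, 3.114]
wrist_force: [-0.1, -0.3, 0.1]
finger_gap: 94.0
clock: 4.85
eef_pos: [500.8, 19.9, 54.2]
eef_rot: [-0.034, 1.565, -3.129]
wrist_force: [0.6, 0.0, -0.8]
finger_gap: 62.8
t 4.85 tcp [500.8  19.9  54.2] y [ 0.047 -0.999 -0.   ] z [-0.999 -0.047  0.006] gap 62.8 F [ 0.6  0.  -0.8] j6 [-0.03  1.49]
spin 0.268 shift [  -5.5 -272.5   51. ]
```

```bash
python3 - <<'E'
from h import *
for n in("side","wrist"):
    c=manip.camera(n)
    W=cloud(c)
    for d in manip.cut_out("mid_center",n):
        p=W[d["region"]];p=p[~np.isnan(p[:,0])];print(n,d["confidence"],d["centre"],np.round(np.percentile(p,[2,50,98],0),1).tolist())
        if n=="wrist":
            try:print(rect(p,50,90))
            except Exception:pass
    im=c["pixels"][:,:,::-1]
    cv2.imwrite(f"pics/m1{n}.png",im if n=="wrist" else cv2.resize(im[150:330,220:500],(800,514)))
a=cv2.resize(cv2.imread("pics/m1wrist.png"),(480,300));b=cv2.resize(cv2.imread("pics/m1side.png"),(467,300))
cv2.imwrite("pics/m1.png",np.vstack([np.pad(b,((0,0),(0,13),(0,0))),a]))
E
```

```text
side 0.95 [318.9, 216.8] [[440.7, -9.3, 38.6], [521.4, 40.3, 63.7], [585.0, 58.3, 70.2]]
side 0.89 [379.1, 272.8] [[262.4, 71.1, 8.1], [306.2, 192.1, 38.6], [350.5, 274.6, 43.8]]
wrist 0.85 [315.9, 196.8] [[443.7, -10.4, 69.4], [534.3, 21.0, 70.7], [587.4, 52.5, 72.1]]
{'c': array([514.6,  20. ]), 'size': array([150.3,  64.2]), 'yaw': 3.9, 'z': array([69.6, 70.7, 71.8]), 'mean': array([530.5,  21. ,  70.7]), 'n': 19723}
```

View pics/m1.png

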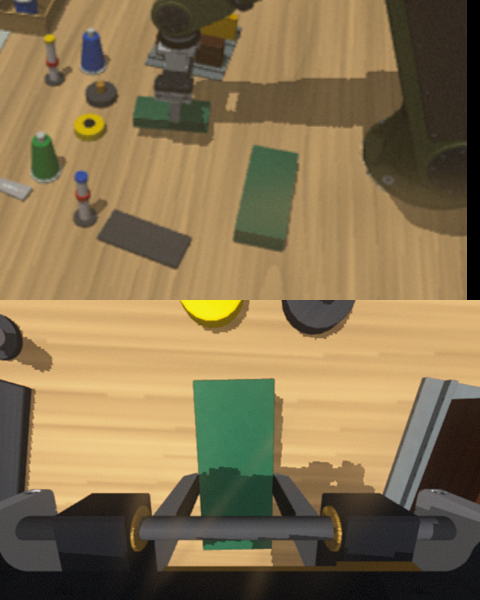

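The board is held flat. Because I clipped a row, the grip is about 12 mm behind the board's centre along its length, so I'll compensate for that at the plate.

```bash
python3 -c "
from h import *
tool();go(499.3,299.6,60,-12.7)"
```

```text
t 5.05 tcp [502.6  19.9  55.8] y [ 0.047 -0.999  0.   ] z [-0.999 -0.047 -0.   ] gap 62.8 F [-0.7 -0.4 -2.4] j6 [-0.03  1.49]
spin 0.268 shift [  -4.3 -272.1   64.7]
```

```bash
python3 -m handwheel '[[[-4,0,0],0.134],[[0,0,0],0.134],[[0,-45,10.7],0],[[0,-45,10.8],0],[[0,-45,10.8],0],[[0,-45,10.8],0],[[0,-46,10.8],0],[[0,-46,10.8],0],[[0,0,0],0],[[0,0,0],0]]'; python3 - <<'E'
from h import *
tool();go(499.3,299.6,26.5,-12.7)
c=manip.camera("wrist");W=cloud(c)
for t,lo,hi in(("mid_center",50,95),("plate_top",0,20)):
  for d in manip.cut_out(t,"wrist"):
    p=W[d["region"]];p=p[~np.isnan(p[:,0])];print(t,d["confidence"])
    try:print(rect(p,lo,hi))
    except Exception:pass
E
```

```text
clock: 6.3
eef_pos: [498.6, 298.9, 58.6]
eef_rot: [0.786, 1.569, -2.577]
wrist_force: [-0.9, -0.3, -1.3]
finger_gap: 63.1
t 6.3 tcp [498.6 298.9  58.6] y [-0.219 -0.976  0.002] z [-0.976  0.219  0.002] gap 63.1 F [-0.9 -0.3 -1.3] j6 [0.48 2.27]
spin 0.001 shift [32.1 -0.9 -0.6]
mid_center 0.82
{'c': array([508.8, 296.4]), 'size': array([150.5,  64.6]), 'yaw': -11.2, 'z': array([68.9, 70.2, 71.5]), 'mean': array([524.3, 293.1,  70.2]), 'n': 19772}
mid_center 0.5
```

```bash
python3 -m handwheel '[[[10,0,-2],0],[[10,0,0],0],[[6,0,0],0],[[4,0,0],0],[[2,0,0],0],[[0,0,0],0],[[0,0,0],0],[[0,0,0],0],[[0,0,0],0],[[0,0,0],0]]'; python3 -c "
from h import *
tool()"
```

```text
clock: 7.7
eef_pos: [501.2, 299.2, 28.0]
eef_rot: [-2.395, 1.571, 0.526]
wrist_force: [0.5, 0.4, -2.0]
finger_gap: 62.5
t 7.7 tcp [501.2 299.2  28. ] y [-0.219 -0.976 -0.   ] z [-0.976  0.219 -0.   ] gap 62.5 F [ 0.5  0.4 -2. ] j6 [0.48 2.27]
```

```bash
python3 -m handwheel '[[[1,0,0],0],[[1,0,0],0],[[0,0,0],0],[[0,0,0],0],[[0,0,0],0],[[0,0,0],0],[[0,0,0],0],[[0,0,0],0],[[0,0,0],0],[[0,0,0],0]]'; python3 -m handwheel '[[[0,0,0],0],[[0,0,0],0],[[0,0,0],0],[[0,0,0],0],[[0,0,0],0],[[-40,0,0],0],[[-45,0,0],0],[[-40,0,0],0],[[0,0,0],0],[[0,0,0],0]]' 0; python3 - <<'E'
from h import *
tool()
c=manip.camera("wrist");W=cloud(c)
for t,lo,hi in(("mid_center",30,60),):
  for d in manip.cut_out(t,"wrist"):
    p=W[d["region"]];p=p[~np.isnan(p[:,0])];print(t,d["confidence"],d["centre"])
    try:print(rect(p,lo,hi))
    except Exception:pass
c=manip.camera("top");W=cloud(c)
for t,lo,hi in(("mid_center",30,50),("thick_center",55,85)):
  for d in manip.cut_out(t,"top"):
    p=W[d["region"]];p=p[~np.isnan(p[:,0])];print(t,d["confidence"],d["centre"])
    try:print(rect(p,lo,hi))
    except Exception:pass
go(511.5,-210,150,-6.7)
E
```

```text
clock: 8.95
eef_pos: [501.2, 299.2, 26.4]
eef_rot: [-2.543, 1.571, 0.377]
wrist_force: [-2.9, -1.3, 5.5]
finger_gap: 63.3
clock: 10.2
eef_pos: [500.8, 299.0, 150.0]
eef_rot: [0.678, 1.57, -2.684]
wrist_force: [0.8, -0.4, -0.3]
finger_gap: 93.8
t 10.2 tcp [500.8 299.  150. ] y [-0.219 -0.976  0.001] z [-0.976  0.219  0.001] gap 93.8 F [ 0.8 -0.4 -0.3] j6 [0.48 2.27]
mid_center 0.72 [316.7, 187.2]
{'c': array([511.2, 296.4]), 'size': array([150.3,  63.7]), 'yaw': -11.3, 'z': array([37.2, 38.3, 39.5]), 'mean': array([515.6, 295.3,  38.3]), 'n': 8547}
mid_center 0.63 [402.6, 341.1]
{'c': array([319.6, 225. ]), 'size': array([97.2, 51.9]), 'yaw': 79.7, 'z': array([38.5, 39.6, 40.7]), 'mean': array([320. , 230.6,  39.6]), 'n': 2435}
mid_center 0.8 [287.4, 266.8]
{'c': array([303. , 142.5]), 'size': array([158.2,  89.4]), 'yaw': 86.6, 'z': array([33.7, 39. , 44.4]), 'mean': array([305.5, 131.7,  39.1]), 'n': 957}
mid_center 0.65 [242.4, 198.3]
{'c': array([563.5, 286.8]), 'size': array([63.6, 44.1]), 'yaw': 79.1, 'z': array([33.1, 38.1, 43.2]), 'mean': array([565.6, 287.5,  38. ]), 'n': 193}
thick_center 0.81 [386.1, 211.4]
{'c': array([ 511.9, -210.7]), 'size': array([149.7,  36.9]), 'yaw': -7.1, 'z': array([63. , 69.1, 74.5]), 'mean': array([ 511.4, -209.8,   68.8]), 'n': 443}
spin -0.104 shift [ 4.000e-01  5.043e+02 -7.000e+01]
```

```bash
python3 -m handwheel '[[[0,0,0],-0.104],[[0,56,-7.8],0],[[0,56,-7.8],0],[[0,56,-7.8],0],[[0,56,-7.8],0],[[0,56,-7.8],0],[[0,56,-7.8],0],[[0,56,-7.8],0],[[0,56,-7.8],0],[[0,56,-7.8],0]]' 0 40; python3 - <<'E'
from h import *
c=manip.camera("wrist");W=cloud(c)
for d in manip.cut_out("thick_center","wrist"):
    p=W[d["region"]];p=p[~np.isnan(p[:,0])];print(d["confidence"],d["centre"])
    try:
        r=rect(p,62,80);print(r)
    except Exception:pass
tool();go(511.5,-210.5,46,-7)
E
```

```text
clock: 11.7
eef_pos: [511.6, -211.4, 150.6]
eef_rot: [-0.585, 1.57, 2.44]
wrist_force: [1.4, -0.4, 1.3]
finger_gap: 93.8
0.59 [140.8, 61.0]
t 11.8 tcp [ 511.3 -213.9  150.2] y [-0.121 -0.993  0.   ] z [-0.993  0.121  0.001] gap 94.4 F [-0.5  1.2  0.5] j6 [-0.46  1.23]
spin 0.001 shift [ 1.042e+02 -3.400e+00  1.000e-01]
```

```bash
python3 -m handwheel '[[[25,-3,0],0],[[30,0,0],0],[[25,0,0],0],[[15,0,0],0],[[9,0,0],0],[[0,0,0],0],[[0,0,0],0],[[0,0,0],0],[[0,0,0],0],[[0,0,0],0]]'; python3 -m handwheel '[[[0,0,0],0],[[0,0,0],0],[[0,0,0],0],[[0,0,0],0],[[0,0,0],0],[[0,0,0],0],[[0,0,0],0],[[-20,0,0],0],[[-20,0,0],0],[[0,0,0],0]]' 255 40; python3 -c "
from h import *
tool();go(505,10,100,-12.7)"
```

```text
clock: 13.05
eef_pos: [512.3, -206.6, 47.1]
eef_rot: [2.835, 1.571, -0.424]
wrist_force: [0.2, -0.1, 0.0]
finger_gap: 93.9
clock: 14.3
eef_pos: [512.7, -206.7, 87.7]
eef_rot: [2.886, 1.569, -0.373]
wrist_force: [-0.3, 0.3, -3.9]
finger_gap: 35.8
t 14.3 tcp [ 512.7 -206.7   87.7] y [-0.117 -0.993  0.   ] z [-0.993  0.117 -0.002] gap 35.8 F [-0.3  0.3 -3.9] j6 [-0.45  1.24]
spin 0.105 shift [ -12.5 -209.7   55.1]
```

```bash
python3 -m handwheel '[[[0,0,0],0.105],[[0,-52.4,13.8],0],[[0,-52.4,13.8],0],[[0,-52.4,13.8],0],[[0,-52.4,13.8],0],[[20,0,0],0],[[15,0,0],0],[[8,0,0],0],[[0,0,0],0],[[0,0,0],0]]'; python3 -c "
from h import *
tool()"
```

```text
clock: 15.55
eef_pos: [504.9, 9.6, 44.3]
eef_rot: [-2.949, 1.57, -0.031]
wrist_force: [-0.8, -0.4, -1.9]
finger_gap: 35.6
t 15.55 tcp [504.9   9.6  44.3] y [-0.221 -0.975 -0.   ] z [-0.975  0.221 -0.001] gap 35.6 F [-0.8 -0.4 -1.9] j6 [-0.05  1.74]
```

```bash
python3 - <<'E'
from h import *
c=manip.camera("side");W=cloud(c);cv2.imwrite("pics/s2.png",cv2.resize(c["pixels"][130:310,220:460,::-1],(720,540),interpolation=cv2.INTER_CUBIC))
for d in manip.cut_out("thick_center","side"):
    p=W[d["region"]];p=p[~np.isnan(p[:,0])];print(d["confidence"],d["centre"],np.round(np.percentile(p,[1,5,50,95,99],0),1).tolist())
E
```

```text
0.94 [329.3, 221.2] [[430.1, -1.6, 0.9], [434.6, 4.4, 9.2], [488.6, 23.4, 49.3], [571.1, 41.0, 70.6], [578.8, 44.6, 72.9]]
```

View pics/s2.png

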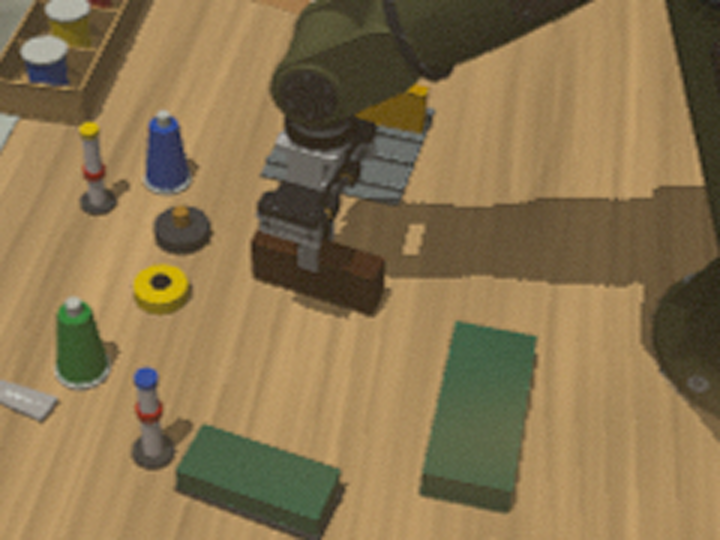

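The board is upright, centred in the jaws and about 2 mm above bare table. I'll set it down, release, and tip it with the trailing finger.

```bash
python3 -m handwheel '[[[1.5,0,0],0],[[1.5,0,0],0],[[0,0,0],0],[[0,0,0],0],[[0,0,0],0],[[0,0,0],0],[[0,0,0],0],[[0,0,0],0],[[0,0,0],0],[[0,0,0],0]]'; python3 -m handwheel '[[[0,0,0],0],[[0,0,0],0],[[0,0,0],0],[[0,0,0],0],[[0,0,0],0],[[-9,0,0],0],[[-9,0,0],0],[[-8,0,0],0],[[0,0,0],0],[[0,0,0],0]]' 0;  python3 -m handwheel '[[[0,-12,0],0],[[0,-10,0],0],[[0,-6,0],0],[[0,-6,0],0],[[0,-6,0],0],[[0,-6,0],0],[[0,-6,0],0],[[0,0,0],0],[[0,0,0],0],[[0,0,0],0]]'; python3 - <<'E'
from h import *
tool()
c=manip.camera("side");W=cloud(c);cv2.imwrite("pics/s3.png",cv2.resize(c["pixels"][180:300,260:420,::-1],(640,480),interpolation=cv2.INTER_CUBIC))
for d in manip.cut_out("thick_center","side"):
    p=W[d["region"]];p=p[~np.isnan(p[:,0])];print(d["confidence"],d["centre"],np.round(np.percentile(p,[1,5,50,95,99],0),1).tolist())
E
```

```text
clock: 16.9
eef_pos: [504.7, 10.0, 41.0]
eef_rot: [3.13, 1.571, -0.234]
wrist_force: [-0.3, -1.2, 2.7]
finger_gap: 36.2
clock: 18.15
eef_pos: [504.5, 10.0, 66.8]
eef_rot: [0.343, 1.571, -3.021]
wrist_force: [-0.7, -0.4, -1.1]
finger_gap: 94.0
clock: 19.4
eef_pos: [516.0, 60.6, 66.9]
eef_rot: [0.612, 1.571, -2.752]
wrist_force: [-0.1, -0.3, -0.9]
finger_gap: 93.7
t 19.4 tcp [516.   60.6  66.9] y [-0.221 -0.975  0.   ] z [-0.975  0.221  0.   ] gap 93.7 F [-0.1 -0.3 -0.9] j6 [0.05 1.84]
```

View pics/s3.png

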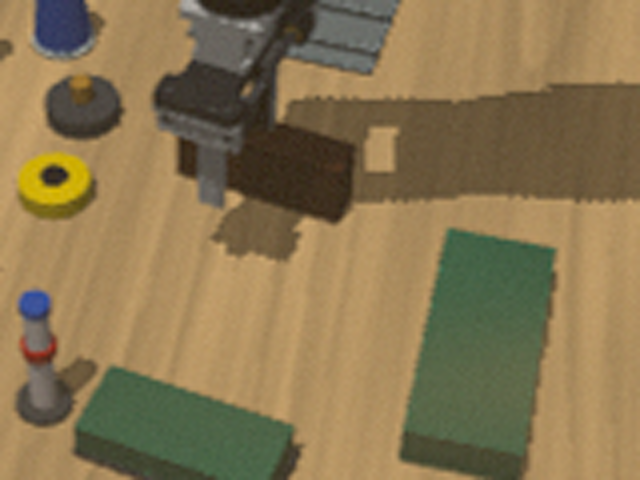

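The board at (270,165) is leaning against the trailing finger and has not fallen yet, so I'll push on.

```bash
python3 -m handwheel '[[[0,-6,0],0],[[0,-6,0],0],[[0,-6,0],0],[[0,-6,0],0],[[0,-6,0],0],[[0,0,0],0],[[0,0,0],0],[[0,0,0],0],[[0,0,0],0],[[-60,0,0],0]]'; python3 - <<'E'
from h import *
tool()
for n in("wrist","top"):
  c=manip.camera(n);W=cloud(c);
  for d in manip.cut_out("thick_center",n):
    p=W[d["region"]];p=p[~np.isnan(p[:,0])];print(n,d["confidence"],d["centre"],np.round(np.percentile(p,[1,5,50,95,99],0),1).tolist())
    try:print(rect(p,25,50))
    except Exception:pass
E
```

```text
clock: 20.75
eef_pos: [520.6, 89.6, 124.3]
eef_rot: [0.324, 1.563, -3.04]
wrist_force: [0.6, 0.5, 0.9]
finger_gap: 93.9
t 20.75 tcp [520.6  89.6 124.3] y [-0.221 -0.975  0.002] z [-0.975  0.221  0.007] gap 93.9 F [0.6 0.5 0.9] j6 [0.1  1.89]
wrist 0.6 [401.2, 186.8] [[437.4, -26.0, 1.3], [447.6, -19.3, 11.3], [525.9, 6.8, 63.9], [572.2, 34.1, 65.3], [577.2, 38.0, 65.9]]
{'c': array([506.9,  22.3]), 'size': array([149.2,   1.2]), 'yaw': -13.0, 'z': array([26.5, 38.5, 49. ]), 'mean': array([511.6,  21.2,  38.2]), 'n': 956}
wrist 0.42 [165.1, 214.7] [[469.7, 244.7, 0.3], [476.6, 246.4, 2.6], [539.5, 259.4, 9.4], [589.4, 296.8, 11.2], [592.0, 307.7, 11.9]]
top 0.73 [323.0, 217.3] [[432.1, -21.1, 0.6], [439.1, -17.5, 57.2], [488.8, 3.9, 63.9], [567.9, 28.8, 72.5], [574.9, 32.4, 283.6]]
{'c': array([474.5,  -5.2]), 'size': array([48.9,  0. ]), 'yaw': -13.0, 'z': array([29.1, 33.4, 37.7]), 'mean': array([474.5,  -5.2,  33.4]), 'n': 2}
```

The board at (505,5) still stands at 64 mm, so the open finger passed over its top edge without tipping it; the tips probably draw back when open. I'll close the gripper and push from behind.

```bash
python3 -c "
from h import *
go(491,-51,124,-12.7)"
```

```text
spin -0.001 shift [  3.7 144.6   0.3]
```

```bash
python3 -m handwheel '[[[0,48,0],0],[[0,48,0],0],[[0,48,0],0],[[0,0,0],0],[[25,0,0],0],[[25,0,0],0],[[14,0,0],0],[[0,0,0],0],[[0,0,0],0],[[0,0,0],0]]' 255 10;  python3 -m handwheel '[[[0,-10,0],0],[[0,-6,0],0],[[0,-6,0],0],[[0,-6,0],0],[[0,-6,0],0],[[0,-6,0],0],[[0,0,0],0],[[0,0,0],0],[[0,0,0],0],[[0,0,0],0]]'; python3 - <<'E'
from h import *
tool()
for n in("side","top"):
  c=manip.camera(n);W=cloud(c);
  for d in manip.cut_out("thick_center",n):
    p=W[d["region"]];p=p[~np.isnan(p[:,0])];print(n,d["confidence"],d["centre"],np.round(np.percentile(p,[1,5,50,95,99],0),1).tolist())
E
```

```text
clock: 22.2
eef_pos: [491.4, -50.5, 63.7]
eef_rot: [-3.082, 1.569, -0.163]
wrist_force: [0.0, 0.7, -0.3]
finger_gap: 0.9
clock: 23.45
eef_pos: [499.7, -11.6, 63.0]
eef_rot: [-2.485, 1.571, 0.434]
wrist_force: [0.6, -0.5, 0.3]
finger_gap: 0.7
t 23.45 tcp [499.7 -11.6  63. ] y [-0.221 -0.975 -0.   ] z [-0.975  0.221 -0.   ] gap 0.7 F [ 0.6 -0.5  0.3] j6 [-0.1  1.7]
side 0.96 [323.8, 219.5] [[431.2, -47.7, -2.2], [437.7, -11.6, 1.2], [505.6, 18.7, 47.3], [574.6, 37.7, 66.5], [588.1, 40.5, 68.2]]
side 0.51 [244.7, 248.2] [[706.4, 84.6, -0.9], [709.5, 167.6, 3.7], [727.9, 191.1, 50.1], [753.5, 202.2, 100.2], [774.5, 204.9, 105.1]]
top 0.46 [239.5, 211.2] [[440.1, 255.7, 15.5], [447.3, 262.4, 29.9], [512.3, 295.6, 37.8], [577.9, 329.6, 43.4], [585.4, 337.2, 45.3]]
top 0.46 [359.6, 154.7] [[695.8, -172.5, -3.3], [697.1, -166.1, 1.7], [710.9, -140.9, 62.3], [733.7, -120.6, 103.1], [740.7, -116.9, 106.5]]
```

```bash
python3 -m handwheel '[[[0,-5,0],0],[[0,-5,0],0],[[0,-5,0],0],[[0,-5,0],0],[[0,-5,0],0],[[0,0,0],0],[[0,0,0],0],[[0,0,0],0],[[0,0,0],0],[[0,0,0],0]]'; python3 - <<'E'
from h import *
tool()
c=manip.camera("side");W=cloud(c);cv2.imwrite("pics/s4.png",cv2.resize(c["pixels"][180:300,260:420,::-1],(640,480),interpolation=cv2.INTER_CUBIC))
for d in manip.cut_out("thick_center","side"):
    p=W[d["region"]];p=p[~np.isnan(p[:,0])];print(d["confidence"],d["centre"],np.round(np.percentile(p,[1,5,50,95,99],0),1).tolist())
E
```

```text
clock: 24.9
eef_pos: [505.3, 12.9, 62.9]
eef_rot: [2.098, 1.571, -1.266]
wrist_force: [0.3, 0.5, 0.1]
finger_gap: 0.4
t 24.9 tcp [505.3  12.9  62.9] y [-0.22  -0.975  0.   ] z [-0.975  0.22  -0.   ] gap 0.4 F [0.3 0.5 0.1] j6 [-0.05  1.75]
0.55 [326.3, 219.8] [[429.7, -21.5, -0.2], [435.2, -8.6, 5.5], [499.8, 18.7, 48.4], [571.7, 38.1, 66.6], [578.9, 42.1, 83.5]]
```

View pics/s4.png

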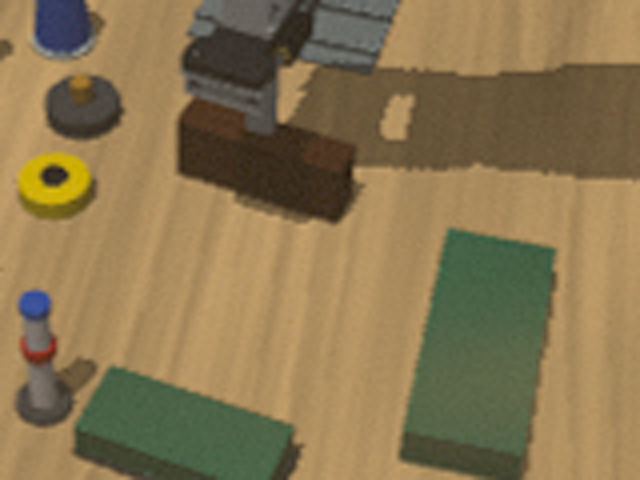

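In this picture the finger's end (260,132) hovers just above the board's top face at TCP z=63. So the real tips reach barely below the TCP, not 11 mm ahead as listed. I'll push again about 13 mm lower.

```bash
python3 -m handwheel '[[[-25,0,0],0],[[0,35,0],0],[[0,35,0],0],[[0,0,0],0],[[20,0,0],0],[[18,0,0],0],[[0,0,0],0],[[0,-10,0],0],[[0,-6,0],0],[[0,0,0],0]]';  python3 -m handwheel '[[[0,-6,0],0],[[0,-6,0],0],[[0,-6,0],0],[[0,-6,0],0],[[0,-3,0],0],[[0,0,0],0],[[0,0,0],0],[[0,0,0],0],[[0,0,0],0],[[0,0,0],0]]'; python3 - <<'E'
from h import *
tool()
c=manip.camera("side");W=cloud(c);cv2.imwrite("pics/s5.png",cv2.resize(c["pixels"][180:300,260:420,::-1],(640,480),interpolation=cv2.INTER_CUBIC))
for d in manip.cut_out("thick_center","side"):
    p=W[d["region"]];p=p[~np.isnan(p[:,0])];print(d["confidence"],d["centre"],np.round(np.percentile(p,[1,5,50,95,99],0),1).tolist())
E
```

```text
clock: 26.25
eef_pos: [493.7, -39.1, 50.4]
eef_rot: [-3.052, 1.57, -0.132]
wrist_force: [0.6, -0.2, -0.6]
finger_gap: 0.7
clock: 27.5
eef_pos: [499.6, -14.3, 51.6]
eef_rot: [2.151, 1.569, -1.212]
wrist_force: [-11.2, -8.9, 23.5]
finger_gap: 0.6
t 27.5 tcp [499.6 -14.3  51.6] y [-0.22  -0.975  0.002] z [-0.975  0.22  -0.001] gap 0.6 F [-11.2  -8.9  23.5] j6 [-0.1   1.69]
0.7 [325.2, 220.1] [[432.6, -12.5, 0.8], [438.1, -3.6, 7.0], [502.7, 21.2, 52.4], [571.9, 39.9, 67.7], [578.9, 43.0, 69.2]]
```

View pics/s5.png

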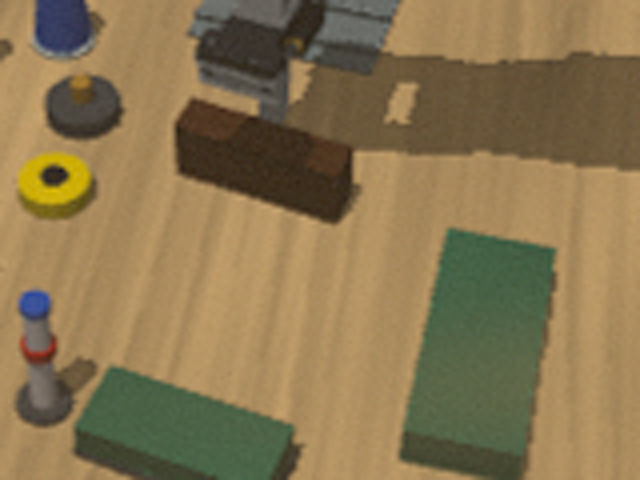

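```bash
python3 - <<'E'
from h import *
tool()
c=manip.camera("side");W=cloud(c)
for v in range(192,222,2):print(v,np.round(W[v,328]).tolist(),np.round(W[v,310]).tolist())
c=manip.camera("top");W=cloud(c)
for d in manip.cut_out("thick_center","top"):
    p=W[d["region"]];p=p[~np.isnan(p[:,0])];print(d["confidence"],d["centre"],np.round(np.percentile(p,[1,5,50,95,99],0),1).tolist())
b=(W[...,1]>-60)&(W[...,1]<60)&(W[...,0]>410)&(W[...,0]<600)&(W[...,2]>55)&(W[...,2]<80)
q=W[b];n=q[:,:2]@[.22,.975];t=q[:,:2]@[.975,-.22]
for lo in range(410,570,20):
    m=(t>lo)&(t<lo+20)
    if m.any():print(lo,m.sum(),np.round([n[m].min(),n[m].max()],1),[(round(a),round(z)) for a,z in sorted(zip(n[m],q[m,2]))[::4]])
E
```

```text
t 27.6 tcp [499.6 -14.3  51.6] y [-0.22  -0.975  0.002] z [-0.975  0.22  -0.001] gap 0.5 F [-10.4  -8.3  23.6] j6 [-0.1   1.69]
192 [492.0, 53.0, 200.0] [546.0, 64.0, 201.0]
194 [490.0, 63.0, 201.0] [545.0, 67.0, 195.0]
196 [488.0, 73.0, 202.0] [546.0, 66.0, 186.0]
198 [488.0, 76.0, 197.0] [548.0, 56.0, 169.0]
200 [487.0, 77.0, 189.0] [547.0, 61.0, 165.0]
202 [488.0, 69.0, 174.0] [582.0, -108.0, -2.0]
204 [488.0, 73.0, 169.0] [580.0, -99.0, -4.0]
206 [498.0, -0.0, 92.0] [563.0, -17.0, 65.0]
208 [498.0, -1.0, 82.0] [560.0, -4.0, 68.0]
210 [497.0, 2.0, 76.0] [559.0, 1.0, 64.0]
212 [498.0, -2.0, 63.0] [557.0, 10.0, 62.0]
214 [496.0, 10.0, 65.0] [557.0, 14.0, 57.0]
216 [494.0, 22.0, 67.0] [556.0, 15.0, 49.0]
218 [493.0, 27.0, 63.0] [556.0, 19.0, 43.0]
220 [492.0, 29.0, 56.0] [556.0, 16.0, 30.0]
0.2 [360.6, 154.2] [[695.2, -171.3, -2.9], [697.6, -164.4, 2.6], [714.3, -141.1, 65.5], [740.6, -121.4, 101.6], [757.6, -117.4, 105.8]]
450 9 [122.9 137.6] [(123, 63), (131, 61), (138, 64)]
550 23 [105.  137.9] [(105, 68), (113, 62), (122, 65), (127, 66), (131, 66), (137, 61)]
```

The side depth image puts the finger's front face at y≈-1 with its bottom at z≈64. It is pressing on the board's top edge with 24 N at TCP z=52. When fully shut the tips therefore draw back about 12 mm above the TCP, although at gap 36 they matched the spec. I'll back off and push with the gap at about 40 mm.

```bash
python3 -m handwheel '[[[-30,0,0],0],[[0,25,0],0],[[0,27,0],0],[[0,0,0],0],[[0,0,0],0],[[0,0,0],0],[[10,0,0],0],[[10,0,0],0],[[0,0,0],0],[[0,0,0],0]]' 146; python3 - <<'E'
from h import *
tool()
c=manip.camera("side");W=cloud(c);cv2.imwrite("pics/s6.png",cv2.resize(c["pixels"][160:280,260:420,::-1],(640,480),interpolation=cv2.INTER_CUBIC))
for d in manip.cut_out("thick_center","side"):
    p=W[d["region"]];p=p[~np.isnan(p[:,0])];print(d["confidence"],d["centre"],np.round(np.percentile(p,[1,5,50,95,99],0),1).tolist())
E
```

```text
clock: 29.0
eef_pos: [487.9, -64.1, 59.9]
eef_rot: [-0.175, 1.571, 2.744]
wrist_force: [-0.7, 0.6, 0.2]
finger_gap: 40.3
t 29.0 tcp [487.9 -64.1  59.9] y [-0.22  -0.975 -0.   ] z [-0.975  0.22   0.   ] gap 40.3 F [-0.7  0.6  0.2] j6 [-0.21  1.59]
0.93 [325.0, 218.2] [[429.1, -80.1, -1.0], [434.7, -13.1, 3.8], [502.9, 17.5, 48.7], [571.3, 37.7, 66.2], [578.4, 40.3, 68.1]]
0.43 [281.8, 206.6] [[647.8, -106.3, -1.5], [650.2, -75.1, 1.2], [677.0, -41.5, 19.3], [708.1, -17.5, 39.9], [716.3, -15.1, 44.1]]
```

View pics/s6.png

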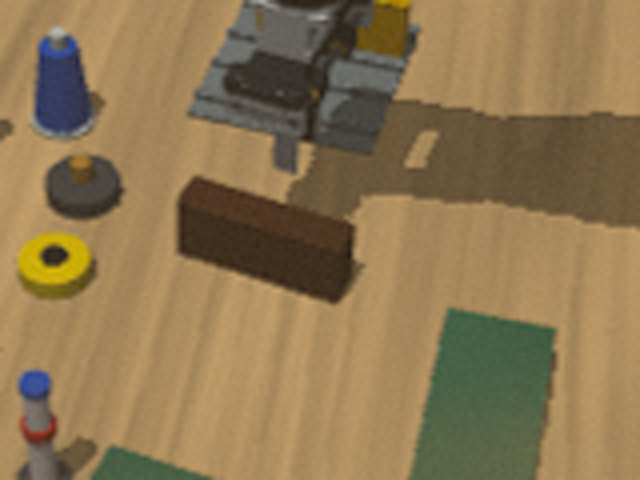

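```bash
python3 - <<'E'
from h import *
c=manip.camera("side");W=cloud(c)
for v in range(192,210,1):print(v,np.round(W[v,331]).tolist())
E
```

```text
192 [487.0, 23.0, 176.0]
193 [486.0, 24.0, 172.0]
194 [494.0, -32.0, 119.0]
195 [494.0, -35.0, 111.0]
196 [494.0, -34.0, 107.0]
197 [494.0, -33.0, 104.0]
198 [494.0, -33.0, 99.0]
199 [493.0, -28.0, 100.0]
200 [493.0, -33.0, 91.0]
201 [493.0, -32.0, 87.0]
202 [493.0, -33.0, 81.0]
203 [505.0, -116.0, 0.0]
204 [504.0, -111.0, -1.0]
205 [503.0, -110.0, -4.0]
206 [501.0, -94.0, 5.0]
207 [501.0, -95.0, -0.0]
208 [501.0, -92.0, -3.0]
209 [499.0, -85.0, -1.0]
```

```bash
python3 -m handwheel '[[[18,0,0],0],[[0,-8,0],0],[[0,-6,0],0],[[0,-6,0],0],[[0,-6,0],0],[[0,-6,0],0],[[0,-6,0],0],[[0,-4,0],0],[[0,0,0],0],[[0,0,0],0]]'; python3 - <<'E'
from h import *
tool()
c=manip.camera("side");W=cloud(c);cv2.imwrite("pics/s7.png",cv2.resize(c["pixels"][160:280,260:420,::-1],(640,480),interpolation=cv2.INTER_CUBIC))
for d in manip.cut_out("thick_center","side"):
    p=W[d["region"]];p=p[~np.isnan(p[:,0])];print(d["confidence"],d["centre"],np.round(np.percentile(p,[1,5,50,95,99],0),1).tolist())
for v in range(196,240,2):print(v,np.round(W[v,331]).tolist(),np.round(W[v,345]).tolist())
E
```

```text
clock: 30.4
eef_pos: [497.0, -23.2, 41.9]
eef_rot: [0.023, 1.571, 2.943]
wrist_force: [0.3, 0.4, 0.7]
finger_gap: 40.4
t 30.4 tcp [497.  -23.2  41.9] y [-0.22  -0.975  0.   ] z [-0.975  0.22   0.   ] gap 40.4 F [0.3 0.4 0.7] j6 [-0.12  1.67]
0.94 [324.7, 221.7] [[433.0, 6.1, 0.1], [437.4, 10.8, 7.8], [501.6, 32.8, 60.0], [573.9, 53.5, 71.2], [581.7, 58.4, 73.0]]
196 [481.0, 57.0, 190.0] [459.0, -157.0, 6.0]
198 [484.0, 38.0, 164.0] [458.0, -155.0, -1.0]
200 [495.0, -42.0, 82.0] [457.0, -146.0, -3.0]
202 [495.0, -43.0, 73.0] [455.0, -131.0, 1.0]
204 [495.0, -50.0, 56.0] [453.0, -117.0, 3.0]
206 [493.0, -36.0, 60.0] [452.0, -110.0, -0.0]
208 [501.0, -94.0, -4.0] [450.0, -91.0, 8.0]
210 [499.0, -83.0, -4.0] [449.0, -93.0, -4.0]
212 [497.0, -69.0, -0.0] [447.0, -78.0, 1.0]
214 [496.0, -63.0, -5.0] [446.0, -70.0, -1.0]
216 [484.0, 20.0, 67.0] [444.0, -58.0, 1.0]
218 [482.0, 33.0, 71.0] [443.0, -44.0, 4.0]
220 [481.0, 36.0, 64.0] [435.0, 33.0, 71.0]
222 [480.0, 44.0, 64.0] [434.0, 36.0, 64.0]
224 [479.0, 51.0, 61.0] [434.0, 30.0, 49.0]
226 [479.0, 48.0, 49.0] [434.0, 27.0, 37.0]
228 [479.0, 44.0, 35.0] [434.0, 28.0, 28.0]
230 [480.0, 37.0, 18.0] [433.0, 26.0, 17.0]
232 [480.0, 31.0, 2.0] [433.0, 19.0, -0.0]
234 [479.0, 36.0, -2.0] [432.0, 29.0, 0.0]
236 [477.0, 48.0, 0.0] [431.0, 38.0, 1.0]
238 [475.0, 59.0, 2.0] [429.0, 46.0, -1.0]
```

It's tilting now, about 19°. The far finger's tip reads z≈56 at TCP z=42, so in practice the tip sits about 12-14 mm above the TCP. I'll push on.

```bash
python3 -m handwheel '[[[0,-6,0],0],[[0,-6,0],0],[[0,-6,0],0],[[0,-6,0],0],[[0,-4,0],0],[[0,0,0],0],[[0,0,0],0],[[0,0,0],0],[[0,0,0],0],[[0,0,0],0]]'; python3 - <<'E'
from h import *
tool()
c=manip.camera("side");W=cloud(c)
for d in manip.cut_out("thick_center","side"):
    p=W[d["region"]];p=p[~np.isnan(p[:,0])];print(d["confidence"],d["centre"],np.round(np.percentile(p,[1,5,50,95,99],0),1).tolist())
    try:print(rect(p,30,42))
    except Exception:pass
E
```

```text
clock: 31.75
eef_pos: [503.3, 4.1, 42.0]
eef_rot: [2.774, 1.571, -0.59]
wrist_force: [-0.3, -1.1, -0.5]
finger_gap: 40.1
t 31.75 tcp [503.3   4.1  42. ] y [-0.22  -0.975  0.   ] z [-0.975  0.22  -0.   ] gap 40.1 F [-0.3 -1.1 -0.5] j6 [-0.06  1.73]
0.71 [318.6, 232.4] [[439.2, 17.8, -1.3], [446.5, 27.8, 2.5], [514.1, 72.1, 34.2], [584.8, 100.1, 38.9], [593.6, 104.8, 40.9]]
{'c': array([517.4,  59.9]), 'size': array([151.6,  72.7]), 'yaw': -11.5, 'z': array([31.5, 35.6, 39.3]), 'mean': array([515.3,  60.8,  35.6]), 'n': 664}
```

```bash
python3 -m handwheel '[[[-50,0,0],0],[[-50,0,0],0],[[0,-25,0],0],[[0,-25,0],0],[[0,0,0],0],[[0,0,0],0],[[0,0,0],0],[[0,0,0],0],[[0,0,0],0],[[0,0,0],0]]' 0 40; python3 - <<'E'
from h import *
tool()
for n in("wrist","top"):
  c=manip.camera(n);W=cloud(c)
  for d in manip.cut_out("thick_center",n):
    p=W[d["region"]];p=p[~np.isnan(p[:,0])];print(n,d["confidence"],d["centre"])
    try:
        r=rect(p,28,45);print(r);
        if n=="wrist":go(*r["c"],60,r["yaw"])
    except Exception:pass
  if n=="wrist":
    for t in(200,230,260,300,340,370):print(t,[np.round(W[v,t]).tolist() for v in(260,300,340)])
    cv2.imwrite("pics/w8.png",c["pixels"][:,:,::-1])
E
```

```text
clock: 33.1
eef_pos: [514.3, 52.8, 141.9]
eef_rot: [1.607, 1.571, -1.757]
wrist_force: [-0.1, -0.3, 0.5]
finger_gap: 94.1
t 33.1 tcp [514.3  52.8 141.9] y [-0.221 -0.975  0.   ] z [-0.975  0.221 -0.   ] gap 94.1 F [-0.1 -0.3  0.5] j6 [0.03 1.82]
wrist 0.95 [309.0, 195.9]
{'c': array([514.1,  56.2]), 'size': array([149.5,  64.2]), 'yaw': -12.8, 'z': array([35.2, 36.4, 37.5]), 'mean': array([518.5,  55.1,  36.4]), 'n': 8642}
spin 0.001 shift [82.  -3.2  0.9]
200 [[536.0, 103.0, 201.0], [547.0, 74.0, 267.0], [364.0, 239.0, 1.0]]
230 [[525.0, 98.0, 180.0], [546.0, 66.0, 267.0], [354.0, 202.0, -1.0]]
260 [[454.0, 134.0, -0.0], [544.0, 59.0, 267.0], [348.0, 162.0, 3.0]]
300 [[458.0, 81.0, 36.0], [541.0, 50.0, 266.0], [344.0, 109.0, 13.0]]
340 [[433.0, 38.0, -1.0], [539.0, 40.0, 266.0], [340.0, 59.0, 22.0]]
370 [[425.0, 3.0, 0.0], [538.0, 33.0, 267.0], [315.0, 22.0, 0.0]]
top 0.49 [307.6, 218.1]
{'c': array([490.7,  63.8]), 'size': array([61.8, 15.1]), 'yaw': -90.0, 'z': array([29.8, 35.7, 39.8]), 'mean': array([490.5,  63.9,  35.6]), 'n': 79}
```

View pics/w8.png

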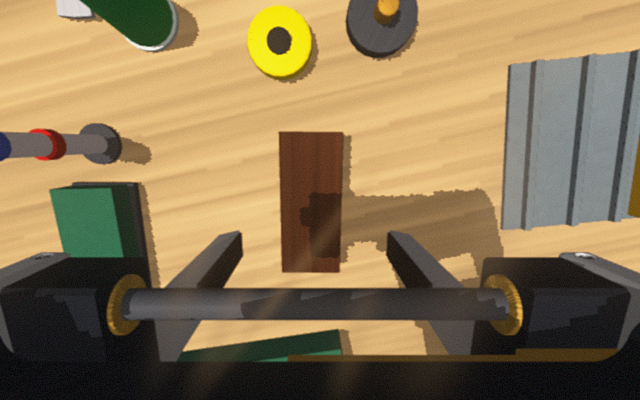

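The thick board lies flat at px (310,200) on bare table, measuring 149.5x64 mm with its top at 36 mm, and it's released. I'll check the real tip height before descending.

```bash
python3 - <<'E'
from h import *
c=manip.camera("wrist");W=cloud(c)
for u,v in((238,236),(236,240),(232,245),(225,252),(392,238),(396,244),(402,250)):print(u,v,np.round(W[v,u]).tolist())
go(514.1,56.2,8,-12.8)
E
```

```text
238 236 [532.0, 97.0, 160.0]
236 240 [532.0, 97.0, 166.0]
232 245 [532.0, 96.0, 175.0]
225 252 [532.0, 97.0, 186.0]
392 238 [511.0, 5.0, 163.0]
396 244 [511.0, 5.0, 172.0]
402 250 [512.0, 4.0, 183.0]
spin 0.001 shift [133.9  -3.2   0.9]
```

The tips read z≈157 at TCP 142, so they do sit about 15 mm above the TCP when open. I'll descend to TCP z≈4, watching the force.

```bash
python3 -m handwheel '[[[30,-3,1],0],[[40,0,0],0],[[30,0,0],0],[[15,0,0],0],[[10,0,0],0],[[6,0,0],0],[[3,0,0],0],[[2,0,0],0],[[2,0,0],0],[[0,0,0],0]]'; python3 -c "
from h import *
tool()"
```

```text
clock: 34.6
eef_pos: [514.0, 56.1, 4.0]
eef_rot: [-2.671, 1.571, 0.248]
wrist_force: [-0.1, -0.7, -0.2]
finger_gap: 94.0
t 34.6 tcp [514.   56.1   4. ] y [-0.22  -0.975 -0.   ] z [-0.975  0.22  -0.   ] gap 94.0 F [-0.1 -0.7 -0.2] j6 [0.04 1.83]
```

```bash
python3 -m handwheel '[[[0,0,0],0],[[0,0,0],0],[[0,0,0],0],[[0,0,0],0],[[0,0,0],0],[[0,0,0],0],[[-20,0,0],0],[[-25,0,0],0],[[-20,0,0],0],[[0,0,0],0]]' 255 40; python3 - <<'E'
from h import *
tool()
c=manip.camera("wrist");W=cloud(c)
for d in manip.cut_out("thick_center","wrist"):
    p=W[d["region"]];p=p[~np.isnan(p[:,0])];print(d["confidence"],d["centre"])
    try:print(rect(p,85,115))
    except Exception:pass
go(511.2,296.6,69,-12.7)
E
```

```text
clock: 35.85
eef_pos: [514.5, 56.1, 69.8]
eef_rot: [-2.908, 1.569, 0.011]
wrist_force: [-0.7, 0.8, -3.5]
finger_gap: 63.5
t 35.85 tcp [514.5  56.1  69.8] y [-0.22  -0.975 -0.   ] z [-0.975  0.22  -0.002] gap 63.5 F [-0.7  0.8 -3.5] j6 [0.04 1.83]
0.85 [312.9, 212.6]
{'c': array([519. ,  54.3]), 'size': array([141.5,  64.2]), 'yaw': -12.8, 'z': array([101.1, 102.1, 103.1]), 'mean': array([532. ,  51.5, 102.1]), 'n': 22707}
spin -0.001 shift [  -0.9 -234.2   55.2]
```

```bash
python3 -m handwheel '[[[0,-46.8,11],0],[[0,-46.8,11],0],[[0,-46.8,11],0],[[0,-46.8,11],0],[[0,-46.8,11],0],[[0,0,0],0],[[0,0,0],0],[[8,0,0],0],[[8,0,0],0],[[0,0,0],0]]'; python3 - <<'E'
from h import *
tool();go(511.2,296.6,43.5,-12.7)
c=manip.camera("wrist");W=cloud(c)
for d in manip.cut_out("thick_center","wrist"):
    p=W[d["region"]];p=p[~np.isnan(p[:,0])];print(d["confidence"],d["centre"])
    try:print(rect(p,70,110))
    except Exception:pass
E
```

```text
clock: 37.2
eef_pos: [511.6, 295.8, 52.0]
eef_rot: [0.667, 1.569, -2.698]
wrist_force: [0.3, 1.0, -2.9]
finger_gap: 63.9
t 37.2 tcp [511.6 295.8  52. ] y [-0.221 -0.975  0.001] z [-0.975  0.221  0.001] gap 63.9 F [ 0.3  1.  -2.9] j6 [0.46 2.26]
spin -0.001 shift [ 8.5 -0.7  0.6]
0.77 [315.1, 213.7]
{'c': array([516.2, 294.1]), 'size': array([141.4,  64.2]), 'yaw': -12.8, 'z': array([83.3, 84.3, 85.3]), 'mean': array([529.2, 291.1,  84.3]), 'n': 22602}
```

Centred. I'll lower to about 42 (contact), then release and rise.

```bash
python3 -m handwheel '[[[3,-0.7,0],0],[[3,0,0],0],[[2,0,0],0],[[1,0,0],0],[[1,0,0],0],[[0.5,0,0],0],[[0,0,0],0],[[0,0,0],0],[[0,0,0],0],[[0,0,0],0]]'; python3 -c "
from h import *
tool()"
```

```text
clock: 38.55
eef_pos: [512.1, 297.1, 42.5]
eef_rot: [-2.291, 1.571, 0.628]
wrist_force: [0.5, -0.2, -1.5]
finger_gap: 63.8
t 38.55 tcp [512.1 297.1  42.5] y [-0.22  -0.975 -0.   ] z [-0.975  0.22  -0.   ] gap 63.8 F [ 0.5 -0.2 -1.5] j6 [0.46 2.26]
```

```bash
python3 -m handwheel '[[[0.7,0,0],0],[[0.6,0,0],0],[[0,0,0],0],[[0,0,0],0],[[0,0,0],0],[[0,0,0],0],[[0,0,0],0],[[0,0,0],0],[[0,0,0],0],[[0,0,0],0]]'; python3 -m handwheel '[[[0,0,0],0],[[0,0,0],0],[[0,0,0],0],[[0,0,0],0],[[0,0,0],0],[[0,0,0],0],[[-40,0,0],0],[[-45,0,0],0],[[-40,0,0],0],[[0,0,0],0]]' 0; python3 - <<'E'
from h import *
tool()
c=manip.camera("wrist");W=cloud(c)
for d in manip.cut_out("thick_center","wrist"):
    p=W[d["region"]];p=p[~np.isnan(p[:,0])];print(d["confidence"],d["centre"])
    try:print(rect(p,60,90))
    except Exception:pass
E
```

```text
clock: 39.8
eef_pos: [512.1, 297.2, 42.0]
eef_rot: [-2.554, 1.57, 0.366]
wrist_force: [-4.6, -2.3, 7.5]
finger_gap: 63.8
clock: 41.05
eef_pos: [513.2, 297.7, 169.3]
eef_rot: [-2.459, 1.565, 0.46]
wrist_force: [-0.5, 0.7, -0.3]
finger_gap: 94.5
t 41.05 tcp [513.2 297.7 169.3] y [-0.22  -0.975 -0.003] z [-0.975  0.22  -0.004] gap 94.5 F [-0.5  0.7 -0.3] j6 [0.46 2.26]
```

Next I'll move the arm clear of the plate and take a final look.

```bash
python3 -m handwheel '[[[0,50,0],0],[[0,50,0],0],[[0,50,0],0],[[0,50,0],0],[[0,0,0],0],[[0,0,0],0],[[0,0,0],0],[[0,0,0],0],[[0,0,0],0],[[0,0,0],0]]'; python3 - <<'E'
from h import *
tool()
ims=[]
for n in("top","side"):
  c=manip.camera(n);W=cloud(c)
  im=c["pixels"][:,:,::-1];ims.append(cv2.resize(im[80:330,180:480] if n=="top" else im[110:335,180:480],(480,300)))
  for t in("thick_center","mid_center","thin_center"):
   for d in manip.cut_out(t,n):
    p=W[d["region"]];p=p[~np.isnan(p[:,0])];print(n,t,d["confidence"],d["centre"])
    try:print(rect(p,62,90) if t!="mid_center" else rect(p,10,50))
    except Exception:pass
cv2.imwrite("pics/end.png",np.vstack(ims))
E
```

```text
clock: 42.4
eef_pos: [468.0, 102.2, 166.1]
eef_rot: [-0.039, 1.571, 2.881]
wrist_force: [-0.0, 0.8, 0.3]
finger_gap: 94.3
t 42.4 tcp [468.  102.2 166.1] y [-0.22  -0.975 -0.   ] z [-0.975  0.22   0.   ] gap 94.3 F [-0.   0.8  0.3] j6 [0.14 1.93]
top thick_center 0.69 [239.6, 210.6]
{'c': array([513.4, 297.3]), 'size': array([148.7,  65.8]), 'yaw': -12.4, 'z': array([68.7, 74. , 79.1]), 'mean': array([513.1, 296.3,  74. ]), 'n': 766}
top mid_center 0.78 [252.4, 267.7]
{'c': array([308.3, 238.7]), 'size': array([89.7, 68.4]), 'yaw': -3.8, 'z': array([33.8, 39.2, 44.1]), 'mean': array([308. , 240.3,  39.1]), 'n': 469}
top mid_center 0.67 [242.1, 210.5]
{'c': array([504.9, 267.3]), 'size': array([125.9,   1.9]), 'yaw': -12.7, 'z': array([36. , 43.9, 49.4]), 'mean': array([511.5, 265.8,  42.8]), 'n': 25}
top mid_center 0.6 [359.9, 155.3]
{'c': array([ 712.1, -142.2]), 'size': array([53. , 30.1]), 'yaw': 69.5, 'z': array([13.1, 29. , 48.9]), 'mean': array([ 708.3, -139.5,   29.7]), 'n': 60}
top thin_center 0.62 [411.7, 217.2]
{'c': array([ 490.8, -311.9]), 'size': array([146.2,  21.8]), 'yaw': -7.5, 'z': array([64.5, 69.5, 74.6]), 'mean': array([ 491. , -311.3,   69.4]), 'n': 242}
side thick_center 0.6 [327.8, 300.5]
side thick_center 0.39 [280.1, 209.3]
side mid_center 0.94 [378.9, 270.2]
{'c': array([305.5, 168.3]), 'size': array([216.3,  89.4]), 'yaw': 86.6, 'z': array([23.9, 38.9, 42.6]), 'mean': array([306.2, 184.5,  37.6]), 'n': 1710}
side mid_center 0.86 [301.6, 297.5]
{'c': array([516.3, 327.6]), 'size': array([153.2,  33.9]), 'yaw': -0.2, 'z': array([12.5, 24.6, 38.3]), 'mean': array([516.4, 328.1,  25.1]), 'n': 277}
side thin_center 0.47 [356.4, 165.3]
{'c': array([ 433.2, -302.8]), 'size': array([29.5, 18.2]), 'yaw': -37.3, 'z': array([63.8, 68.1, 72.3]), 'mean': array([ 431.7, -301.8,   68.3]), 'n': 28}
```

View pics/end.png

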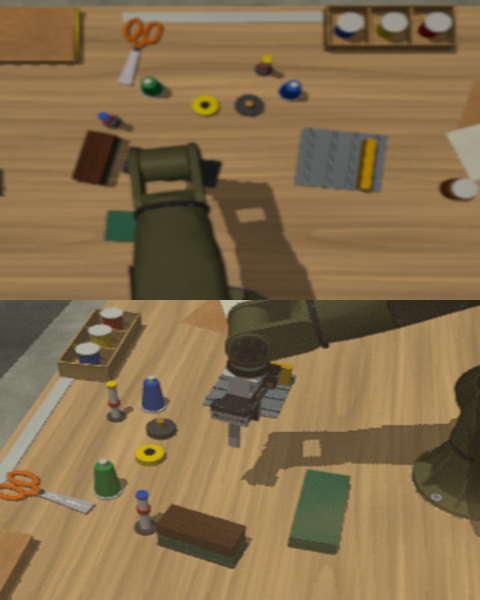

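The stack's top is at 74.0 mm, centred at (513.4,297.3) with yaw -12.4°, against the plate's (511,297) and -12.7°. The picture shows wood on green on the plate at (200,535), level with the blue-capped gauge's ring. The yellow board is still in the rack and the bystanders are where they were.

```bash
python3 -c "
from cell import manip
print(manip.sign_off())"
```

```text
the job is handed in; nothing more can be done
None
```

I handed the job in with the last recorded clock at 42.4 s of the 72 s allowed; no verdict was reported. The blue-capped (high) gauge stands at the plate, so I stacked the smaller green board and then the thick dark-wood board on it. The wood board was first tipped flat on bare table, let go, and taken again across its width.

**Last checks:**

| Check | Measured | Wanted |
|---|---|---|
| Top of stack above the table | 74.0 mm | 74 mm |
| Thick board centre | about 2.5 mm from plate centre | within 18 mm |
| Thick board angle to the plate | 0.3° | within 0.17 rad (9.7°) |
| Medium board centre, measured when placed | about 1 mm from plate centre | within 18 mm |

- **Other objects:** the thin board is still in its rack slot. The bystanders look unmoved in the last pictures, which I judged by eye, and the arm was clear of everything.
- **Medium board after stacking:** I did not re-measure its centre from above, because the thick board covers it. One edge reading after stacking agreed with the plate's direction.

**What went wrong on the way:**
- **Medium board grip:** one row was over the speed limit and got clipped, so I gripped the medium board about 12 mm off its centre and compensated when placing it.
- **Tipping attempts:** three pushes failed to tip the thick board, because the fingertips measured about 7–15 mm above the reported TCP instead of 11 mm ahead of it. One of these pressed on the board's top edge with about 26 N at the wrist. The next, lower push tipped it.

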